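# Clamp a test bar in the screw fixture

## Robot

A 6-joint arm with a two-finger parallel gripper is mounted at the origin on a cart in front of the work surface, level with it; the furniture and walls round the work are solid. World frame = base frame: x ahead of the robot, y to its left, z up, the work surface at z = 0. Lengths are in m, angles in rad, forces in N, time in s.
With the tool pointing down it reaches from about 0.25 to 0.775 m from the base axis. Payload 8.9 kg.
Tool frame: the origin (TCP) lies at the very end of the fingers, on their centre line; the grasp point (between the pads) lies 19 mm behind it (arm.hold_point_z is the distance from the TCP to the grasp point, in m); z points along the fingers, x is the direction in which the jaws open and shut, and the axes are right-handed (so a half turn about z gives the same grasp; the last joint's range is limited). The gripper opens to 85 mm and grips with 20 to 120 N. Pads are 22 mm wide; open, the fingers measure 114 mm over their backs; the gripper's body (76 mm by 85 mm) begins 54 mm behind the grasp point. The pads swing forward as they close: fully open they stand 13 mm farther back than shut.
Start: joints at [1.038, 0.291, -0.153, 1.127, 0, 1.431], TCP at [0.201, 0.485, 0.231] pointing down, gripper open.
Joint ranges: [-2.52, 2.52], [-0.91, 1.74], [-1.3, 1.37], [-1.96, 2.02], [-1.52, 1.47], [-3.14, 3.14]. Speed limits (rad/s): [2.22, 2.22, 2.79, 3.14, 3.14, 3.14].

## Interface

Orientations are given as a unit quaternion [w, x, y, z].
In Python, from plant import arm, get_image gives the robot as it stands. Calls block until the motion is done:
- arm.movep(position, orientation): joint-space move of the TCP to a pose.
- arm.move_l(position, attitude=None, velocity=0.15, until_force=None): straight line of the TCP; attitude=None keeps the orientation; velocity is the mean speed in m/s. With until_force (N) it stops when the force on the tool has changed by that much, and returns True; else False.
- arm.movej(angles): joint-space move.
- arm.command_gripper(opening, force=None): finger opening in m; force is the grip in N (None keeps the last); returns when the fingers have stopped.
- arm.pause(seconds).
- arm.solve_ik(position, orientation): joint angles nearest the present ones, or None.
- arm.observe(): the state.
- get_image(name): name is "side" or "top" or "wrist"; returns a dict with "pixels" (384x512x3 uint8, blue, green, red), "z_map" (384x512 float32, m along the optical axis (not along the pixel's ray), 0 where there is no reading), "mtx" (3x3 intrinsics, pixels), "extrinsics" (4x4, takes a point from camera to world coordinates). Camera axes: x right, y down, z forward; pixel columns grow to the right and rows downward; lengths in m; the calibration is good to about 2 mm. A picture is of the moment at which its call begins.
A pose or a line that the arm cannot do raises arm.MotionError and nothing moves.
- arm.job_done(): hands the job in, once; it reports no verdict.
The state is a dict: "time_s": time; "joint_pos": joint angles; "joint_vel": joint speeds; "tau": joint torques, N m; "position": TCP position; "tcp_rot": TCP orientation; "ft_force": force on the tool from outside, world axes, zero at the start; "ft_torque": the same for the moment, N m; "grip_width": finger opening in m.
Only numpy, scipy, OpenCV 4.12 (cv2) and the standard library are available. Lean on these libraries where they do the work, as an engineer would, in place of code of your own. Each camera call takes 0.05 s, during which the arm holds its last target.

## Task

Lay the orange test bar flat on the steel anvil of the green screw clamp, centred and straight under the pad and with its inner end pushed up against the column, then turn the T-handle clockwise until you feel the rising resistance that shows the bar is firmly clamped, and let go. Do not overtighten, the bar is easily crushed, and leave the beakers, petri dish, timer and marker where they are.

Things in the scene. Friction and masses are not known exactly. Their poses are not given: they have to be found in the camera images.
- bar_center (a point): Centre (half-way up) of the loose orange polymer test bar, 150 long x 24 wide x 16 thick mm, 60 to 90 g, with two thin black rings 25 mm either side of its middle. x runs along its length, z up. Its two ends are alike: either may go in. It lies flat on the bench at first.
- bar: The same test bar; origin at the centre of its underside, x along its length. Held about 26 mm from its outer end (beyond the anvil's front edge) it can be slid in level, 1 to 3 mm above the anvil, until it meets the column, then set down; let go, it lies steadily.
- seat (a point): Fixed point of the clamp where the bar's centre belongs: underside on the anvil 8 mm below, inner end against the column 75 mm ahead along x. x points level along the bar's way in, from the clamp's open front towards its column; z up. The screw axis is 51 mm ahead of this point along x.
- anvil: Steel anvil of the clamp, on which the bar lies. Origin on the bench on the screw axis, axes as the clamp's. Its flat top is 40 mm above the bench, 44 mm wide, and reaches from 72 mm in front of the screw axis (-x) to the column's face 24 mm behind it (+x).
- clamp: Green fixture clamp, fixed to the bench. Origin on the bench on the vertical screw axis; x points from its open front to its column. Base 150 x 84 x 12 mm. Column 52 mm wide, its face 24 mm behind the axis. Arm 44 mm wide, underside 96 mm and top 120 mm above the bench, reaching 22 mm in front of the axis.
- nut (a point): Top of the brass nut on the arm, 128 mm above the bench, 30 mm wide, on the screw axis. Below the arm a spring-backed pad, 26 mm across, hangs on the screw. At first the pad is 4 to 15 mm above the top of a seated bar; this gap is not measured and differs each time.
- handle_grip (a point): Middle of the T-handle's cross bar, on the screw axis, 172 mm above the bench at handle angle 0. The cross bar is level and round, 10 mm thick, 80 mm long, along this point's y, with 15 mm balls at its ends and a 10 mm neck below. It turns and sinks with the screw. Take it from above, a finger on either side.
- handle (a joint): Angle of the T-handle, rad: 0 with the cross bar along the clamp's y, growing clockwise seen from above, which lowers screw, pad and handle by 4.5 mm per rad. Starts at -0.3 to 0.3, turns to 5.0. The pad touches the bar 0.9 to 3.3 rad after the start, so several grasps may be needed.
- screw (a point): Screw axis at the arm's mid-height. Feel: turning drags a steady 0.16 N m; after touch a 40 N/mm spring adds 0.5 to 0.7 N m per rad. Clamping force = added torque / 0.0045 m, added over the reading taken the same way before touch (at rest the drag may act either way). Firm: 0.11 to 0.27 N m added (25 to 60 N), aim at 0.18; over 80 N crushes the bar. Let go, it settles back to about 36 N.
- beaker_a: Clear plastic beaker, 70 mm wide, 100 mm high, at the right. Leave alone. Origin at its underside.
- beaker_b: A second such beaker beside it. Leave alone. Origin at its underside.
- petri_dish: Clear petri dish, 92 mm wide, 15 mm high, at the left. Leave alone. Origin at its underside.
- timer: White lab timer lying on its back, 66 x 62 x 14 mm, at the left. Leave alone. Origin at its underside.
- marker: Marker pen, white with a blue cap, 128 mm long, 16 mm thick, at the left. Leave alone. Origin at its underside.
Not all that is in view belongs to the job. What is shaped like the clamp but black is not meant.

How it is judged:
By the outcome, as a careful person would: the job done as asked, in the order asked, and still so for the second after the job is handed in, with the robot touching nothing.
It also fails if it takes over 72 s, if anything falls off the work surface, if the arm or the gripper's body presses on something with over 40 N, if the wrist force passes 120 N, or if a joint passes its speed limit or range.

## Working session

There is one attempt and no reset: what is moved stays moved. The work goes in short steps, each a Python script; the robot and the scene stay as the last script left them, time stands still between calls to the robot, and variables do not carry over. Pictures are saved under pics/ and viewed, and the job is handed in when it is done.

```bash
ls; mkdir -p pics; python3 - <<'E'
from plant import arm,get_image
import cv2,numpy as np
for n in ["side","top","wrist"]:
    im=get_image(n); cv2.imwrite(f"pics/{n}0.png",im["pixels"]); np.savez(f"pics/{n}0.npz",**im)
s=arm.observe(); print(s)
E
```

```text
pics
{'time_s': 0.15, 'joint_pos': array([ 1.03769496e+00,  2.91128864e-01, -1.53951035e-01,  1.12666646e+00,
       -4.57543375e-06,  1.43147291e+00]), 'joint_vel': array([-0.0011982 , -0.00060339,  0.00303663, -0.00072547, -0.00053345,
       -0.00113719]), 'tau': array([ 1.22896938e-03, -5.37369704e+01,  3.31521249e+01,  1.14097496e-02,
       -2.35825910e-04,  1.90387055e-05]), 'position': array([0.20127796, 0.4845393 , 0.23087637]), 'tcp_rot': array([ 2.08328666e-04,  8.31769089e-01,  5.55121569e-01, -4.26902789e-04]), 'ft_force': array([0.65437042, 0.90208509, 0.43044654]), 'ft_torque': array([ 0.02535886, -0.01462467, -0.0285025 ]), 'grip_width': 0.08530853593483474}
```

View pics/side0.png

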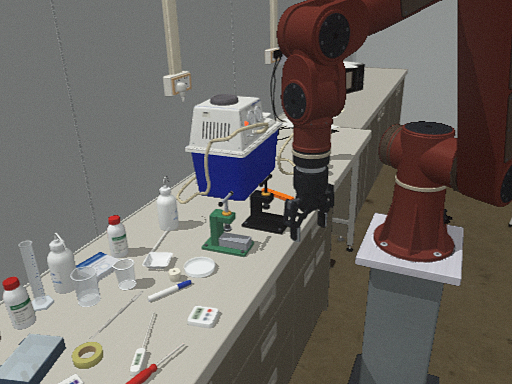

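View pics/top0.png

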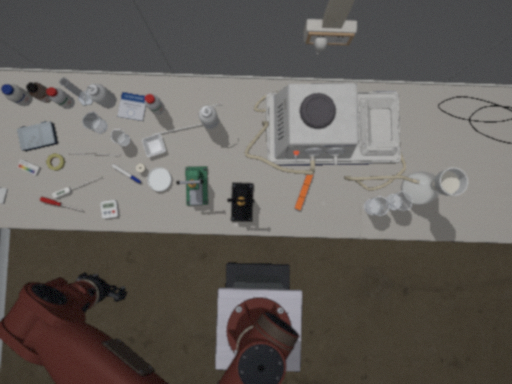

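View pics/wrist0.png

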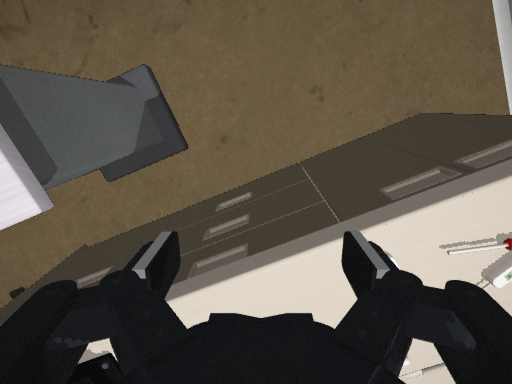

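The top view shows the orange bar at about (304,191) and the green clamp at (197,187). The black decoy clamp is at (242,202), with the petri dish, marker and timer to the left at (160,180), (127,174) and (109,209). I'll enlarge the top view and compute coordinates.

```bash
cat > h.py <<'E'
import numpy as np,cv2
def w(im,u,v,z=None):
    K=im["mtx"];T=im["extrinsics"]
    d=np.linalg.inv(K)@np.array([u,v,1.]);
    if z is None:
        D=im["z_map"][int(round(v)),int(round(u))]; return (T@np.append(d*D,1))[:3]
    o=T[:3,3];r=T[:3,:3]@d; return o+r*(z-o[2])/r[2]
def cloud(im):
    h,wd=im["z_map"].shape; v,u=np.mgrid[:h,:wd]; D=im["z_map"]
    P=np.stack([u*D,v*D,D],-1)@np.linalg.inv(im["mtx"]).T
    return P@im["extrinsics"][:3,:3].T+im["extrinsics"][:3,3]
def crop(im,u0,v0,u1,v1,s,f):
    c=cv2.resize(im["pixels"][v0:v1,u0:u1],None,fx=s,fy=s,interpolation=cv2.INTER_CUBIC); cv2.imwrite(f,c)
E
python3 - <<'E'
from h import *
t=dict(np.load("pics/top0.npz"));s=dict(np.load("pics/side0.npz"))
print(t["mtx"],t["extrinsics"]);print(s["extrinsics"])
crop(t,170,150,330,240,5,"pics/topc.png")
crop(s,190,170,330,265,5,"pics/sidec.png")
hsv=cv2.cvtColor(t["pixels"],cv2.COLOR_BGR2HSV)
m=cv2.inRange(hsv,(5,150,120),(18,255,255)); P=cloud(t)
n,l,st,c=cv2.connectedComponentsWithStats(m)
for i in range(1,n):
    if st[i,4]>20:
        q=P[l==i]; print(c[i],st[i],np.median(q,0))
r=cv2.minAreaRect(np.argwhere(m[150:225,285:330]>0)[:,::-1].astype(np.float32)+[285,150]);print(r)
for n,u,v in [("bar",304,191),("green",197,187)]: print(n,w(t,u,v,.016))
E
```

```text
[[394.68436505   0.         257.37939713]
 [  0.         394.68436505 193.48765492]
 [  0.           0.           1.        ]] [[ 0.03024997 -0.99741436  0.06518847  0.41726969]
 [-0.99948335 -0.0308925  -0.00887091  0.03511174]
 [ 0.01086181 -0.06488644 -0.99783354  1.52434904]
 [ 0.          0.          0.          1.        ]]
[[-0.9148539  -0.14811273  0.37563941 -0.05962685]
 [-0.40328393  0.38149478 -0.83175947  1.33611337]
 [-0.0201103  -0.91242773 -0.40874347  0.75219003]
 [ 0.          0.          0.          1.        ]]
[303.41304348 191.39673913] [296 175  16  34 184] [ 0.53026938 -0.15328438  0.01646308]Traceback (most recent call last):
  File "<stdin>", line 12, in <module>
cv2.error: OpenCV(4.12.0) /io/opencv/modules/imgproc/src/convhull.cpp:143: error: (-215:Assertion failed) total >= 0 && (depth == CV_32F || depth == CV_32S) in function 'convexHull'
```

View pics/topc.png

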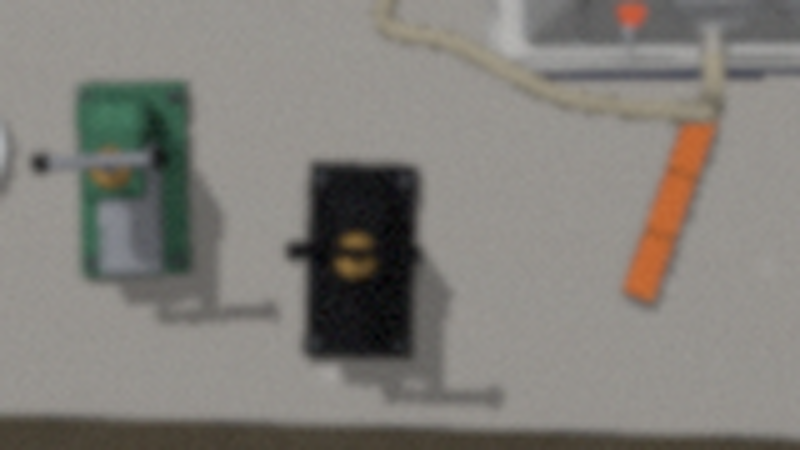

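View pics/sidec.png

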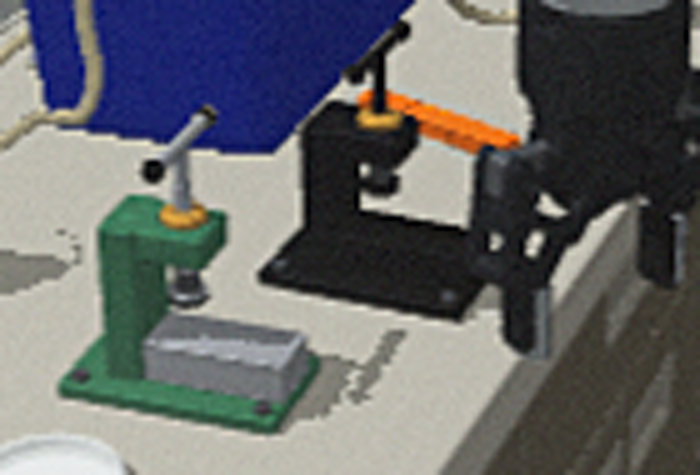

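```bash
python3 - <<'E'
from h import *
from plant import arm
t=dict(np.load("pics/top0.npz"));wi=dict(np.load("pics/wrist0.npz"));P=cloud(t)
a=w(t,311.2,174.6,.016);b=w(t,298.2,209.6,.016);print("bar ends",a,b,(a+b)/2,np.degrees(np.arctan2(*(a-b)[1::-1])),np.linalg.norm(a-b))
for n,u,v,z in [("nut",170+112/5,150+168/5,.128),("nutb",170+107/5,150+175/5,.128),("ballL",170+41/5,150+161/5,.172),("ballR",170+158/5,150+158/5,.172),("baseTL",170+80/5,150+85/5,.012),("baseTR",170+188/5,150+85/5,.012),("BR",170+187/5,150+275/5,.012),("BL",170+84/5,150+278/5,.012)]: print(n,w(t,u,v,z))
from scipy.spatial.transform import Rotation as R
s=arm.observe();q=s["tcp_rot"];Rt=R.from_quat(np.r_[q[1:],q[0]]).as_matrix()
E=wi["extrinsics"];print(Rt.T@(E[:3,3]-s["position"]),Rt.T@E[:3,:3],wi["mtx"]);print(Rt)
E
```

```text
bar ends [ 0.59501439 -0.18308999  0.016     ] [ 0.45892574 -0.13620256  0.016     ] [ 0.52697007 -0.15964627  0.016     ] -19.010672433580414 0.14393940165550503
nut [0.5364712  0.25401519 0.128     ]
nutb [0.53138434 0.25734765 0.128     ]
ballL [0.53601536 0.29595136 0.172     ]
ballR [0.54059128 0.215865   0.172     ]
baseTL [0.60969331 0.29940538 0.012     ]
baseTR [0.61232494 0.21641099 0.012     ]
BR [0.46601164 0.21155049 0.012     ]
BL [0.46130661 0.29011736 0.012     ]
[ 0.00082005 -0.07016239 -0.14253252] [[ 9.99999744e-01 -7.14692728e-04 -2.63937571e-05]
 [ 6.94075668e-04  9.60930422e-01  2.76789166e-01]
 [-1.72456640e-04 -2.76789114e-01  9.60930672e-01]] [[274.87345168   0.         260.53536682]
 [  0.         274.87345168 186.34847736]
 [  0.           0.           1.        ]]
[[ 3.83679723e-01  9.23466102e-01 -4.78873616e-04]
 [ 9.23465746e-01 -3.83680001e-01 -8.20528582e-04]
 [-9.41464560e-04 -1.27403203e-04 -9.99999549e-01]]
```

```bash
cat >> h.py <<'E'
from scipy.spatial.transform import Rotation as R
def tq(yaw):
    "tool down, tool y along world heading yaw"
    c,s=np.cos(yaw),np.sin(yaw)
    q=R.from_matrix(np.array([[-s,c,0],[c,s,0],[0,0,-1.]])).as_quat(); return np.r_[q[3],q[:3]]
E
python3 - <<'E'
from h import *
from plant import arm,get_image
arm.movep([0.42,0.255,0.27],tq(0.05))
im=get_image("wrist");np.savez("pics/w1.npz",**im);cv2.imwrite("pics/w1.png",cv2.resize(im["pixels"],(768,576)))
s=arm.observe();print(s["time_s"],s["position"],s["joint_pos"])
for y in (0,-.33,-.5): print(arm.solve_ik([.46,-.14,.1],tq(y)))
E
```

```text
1.4167 [0.41948244 0.25571452 0.26985943] [ 3.98335751e-01  2.07299363e-01 -1.62435576e-01  1.20136767e+00
  2.56629491e-04  3.47723626e-01]
[-0.44763977  0.32997508 -0.47623384  0.7645874   0.         -0.44763977]
[-0.44763977  0.32997508 -0.47623384  0.7645874   0.         -0.11763977]
[-0.44763977  0.32997508 -0.47623384  0.7645874   0.          0.05236023]
```

View pics/w1.png

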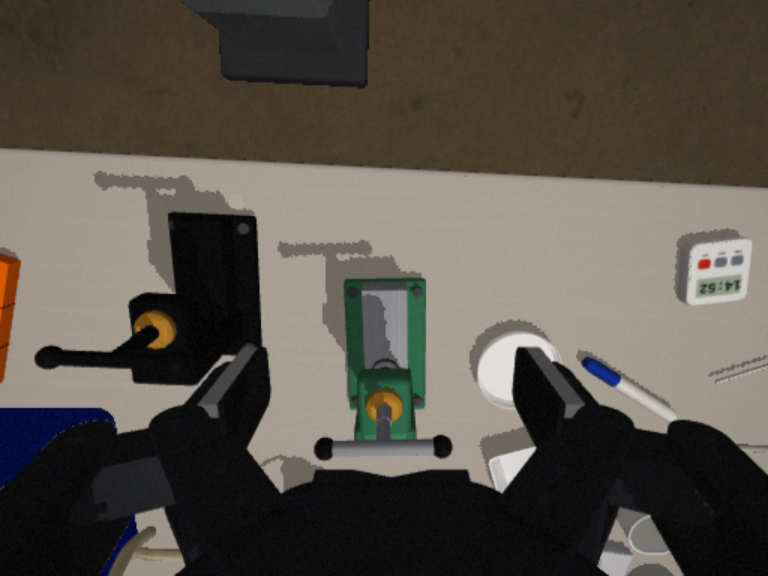

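The green clamp sits in the centre: base corners about (346,281) and (425,279), anvil about (362–410, 285–370), nut (384,407), handle balls (323,448) and (443,447). I'll take a closer crop.

```bash
python3 - <<'E'
from h import *
im=dict(np.load("pics/w1.npz"));crop(im,205,180,310,310,5,"pics/w1c.png")
E
```

```text
(no output)
```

View pics/w1c.png

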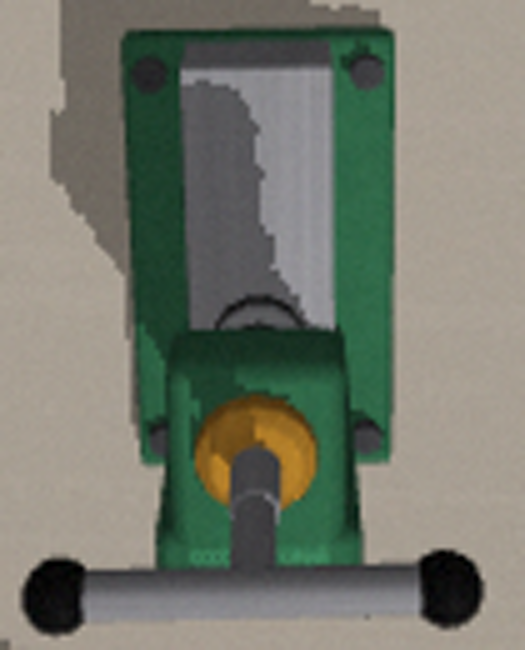

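```bash
python3 - <<'E'
from h import *
im=dict(np.load("pics/w1.npz"))
f=lambda x,y,z:w(im,205+(x+.5)/5-.5,180+(y+.5)/5-.5,z)
for n,x,y,z in [("anFL",182,68,.04),("anFR",331,67,.04),("anBL",190,325,.04),("anBR",335,325,.04),("bFL",122,32,.012),("bFR",394,30,.012),("bBL",147,462,.012),("bBR",390,462,.012),("ballL",54,597,.172),("ballR",449,588,.172),("hmid",255,592,.172)]: print(n,f(x,y,z).round(4))
P=cloud(im)
q=P[180:310,205:310].reshape(-1,3)
for z0,z1 in [(.033,.047),(.115,.123),(.124,.132),(.165,.185),(.008,.016)]:
    k=q[(q[:,2]>z0)&(q[:,2]<z1)]; print(z0,len(k),k.min(0).round(4),k.max(0).round(4),k.mean(0).round(4))
E
```

```text
anFL [0.4685 0.231  0.04  ]
anFR [0.4661 0.2732 0.04  ]
anBL [0.5493 0.2358 0.04  ]
anBR [0.5471 0.2793 0.04  ]
bFL [0.4669 0.2108 0.012 ]
bFR [0.4622 0.2931 0.012 ]
bBL [0.6155 0.2218 0.012 ]
bBR [0.6116 0.3026 0.012 ]
ballL [0.5422 0.2157 0.172 ]
ballR [0.5361 0.2969 0.172 ]
hmid [0.539 0.257 0.172]
0.033 1539 [0.4656 0.2308 0.0332] [0.5655 0.2841 0.0467] [0.5039 0.2545 0.0399]
0.115 977 [0.5156 0.2329 0.115 ] [0.5753 0.2843 0.123 ] [0.543  0.2568 0.1193]
0.124 321 [0.5237 0.2422 0.124 ] [0.5515 0.2701 0.1317] [0.5346 0.2562 0.1272]
0.165 1033 [0.528  0.2091 0.1652] [0.5463 0.3035 0.1808] [0.5363 0.2565 0.1754]
0.008 1712 [0.4638 0.2107 0.0082] [0.6164 0.3015 0.016 ] [0.5272 0.2578 0.0119]
```

Clamp solution: screw axis about (0.539, 0.257), yaw about 0.066 rad, handle angle about 0. Bar candidates are orange items. The only bar-like one is at top-view (304,191), with two black rings visible in the crop; the red screwdriver at (50,202) and the orange knob at (296,153) are not bars. Next I'll view the bar close up.

```bash
python3 - <<'E'
from h import *
from plant import arm,get_image
arm.movep([0.44,-0.13,0.2],tq(-0.332))
im=get_image("wrist");np.savez("pics/w2.npz",**im);cv2.imwrite("pics/w2.png",cv2.resize(im["pixels"],(768,576)))
hsv=cv2.cvtColor(im["pixels"],cv2.COLOR_BGR2HSV)
m=cv2.inRange(hsv,(5,150,90),(18,255,255)); P=cloud(im)
ok=(m>0)&(P[...,2]>.011)&(P[...,2]<.022)&(P[...,0]<.65)
q=P[ok];r=cv2.minAreaRect(q[:,:2].astype(np.float32));print(len(q),q.mean(0),r,cv2.boxPoints(r))
s=arm.observe();print(s["time_s"],s["position"])
E
```

```text
1912 [ 0.52882834 -0.15489704  0.01600183] ((0.5329190492630005, -0.15658874809741974), (0.023660199716687202, 0.15047085285186768), 71.6845703125) [[ 0.45777738 -0.14417696]
 [ 0.6006255  -0.19146213]
 [ 0.6080607  -0.16900054]
 [ 0.46521258 -0.12171537]]
2.925 [ 0.44041241 -0.12912047  0.2001984 ]
```

View pics/w2.png

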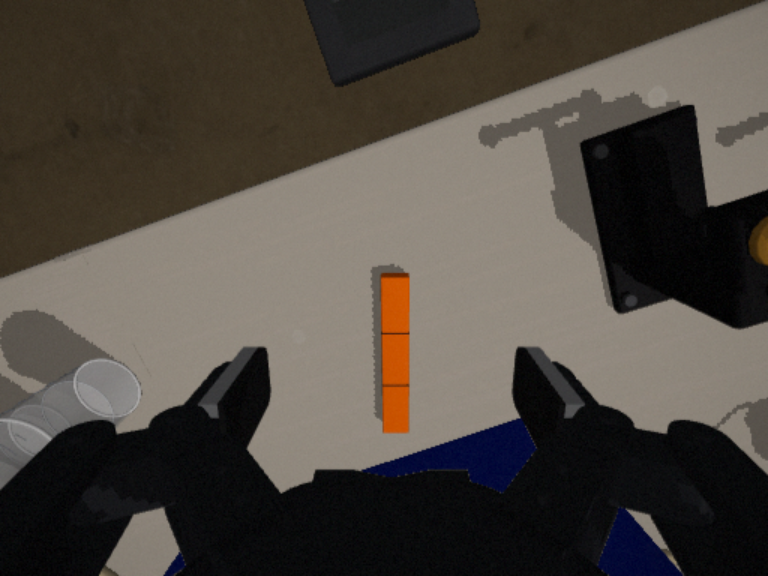

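The bar lies clear in the centre with both rings, from (395,275) to (396,432). It is centred at (0.533,-0.157), yaw -0.32. The beakers are well off to the left. Now I'll grasp it near its robot-side end.

```bash
python3 - <<'E'
from h import *
from plant import arm,get_image
y=-.320;d=np.array([np.cos(y),np.sin(y)])
g=np.array([.5329,-.1566])-.049*d
arm.movep([*g,0.10],tq(y))
arm.move_l([*g,0.004],velocity=.08,until_force=8)
print(arm.observe()["position"])
arm.command_gripper(0.018,40)
s=arm.observe();print(s["grip_width"],s["position"],s["ft_force"])
arm.move_l([*g,0.10],velocity=.12)
s=arm.observe();print(s["time_s"],s["grip_width"],s["position"],s["ft_force"],s["ft_torque"])
im=get_image("wrist");np.savez("pics/w3.npz",**im);cv2.imwrite("pics/w3.png",cv2.resize(im["pixels"],(768,576)))
E
```

```text
[ 0.48674259 -0.14133864  0.00442118]
0.022973834367272298 [ 0.48648147 -0.14131053  0.00423714] [-1.05488395 -0.56549338  4.70025149]
6.3333 0.02289128338723913 [ 0.48590618 -0.14095369  0.09935406] [ 0.38868101  0.34345161 -0.54708372] [-0.05125057  0.01199743 -0.04385054]
```

View pics/w3.png

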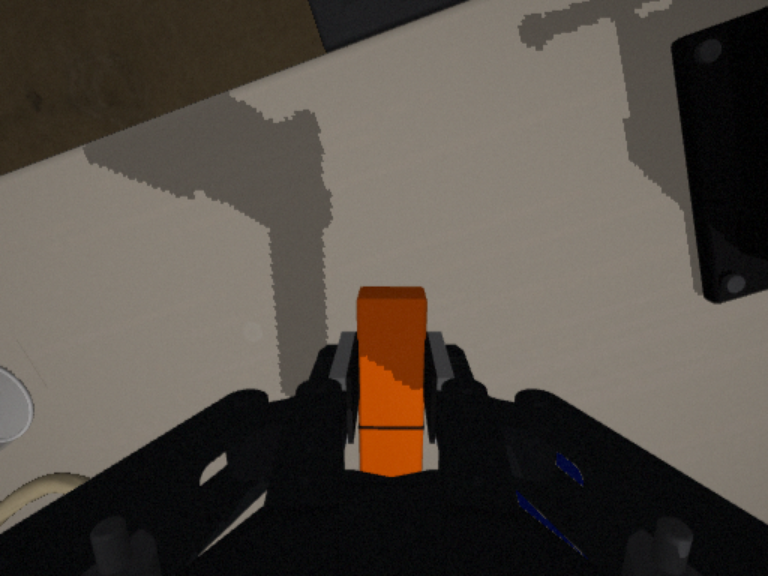

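The bar is gripped straight between the pads, outer end at (392,290), near ring at (391,428). I'll check its pose in the hand and for droop.

```bash
python3 - <<'E'
from h import *
from plant import arm
im=dict(np.load("pics/w3.npz"));s=arm.observe();p=s["position"];q=s["tcp_rot"];Rt=R.from_quat(np.r_[q[1:],q[0]]).as_matrix()
hsv=cv2.cvtColor(im["pixels"],cv2.COLOR_BGR2HSV);m=cv2.inRange(hsv,(5,150,60),(18,255,255))
m[:, :230]=0;m[:,300:]=0;m[:194]=0;m=cv2.erode(m,np.ones((3,3)))
L=(cloud(im)[m>0]-p)@Rt
print(len(L),L.min(0),L.max(0))
A=np.c_[L[:,:2],np.ones(len(L))];print(np.linalg.lstsq(A,L[:,2],rcond=None)[0])
# lateral: centerline by y bins
for a in np.arange(-.025,.02,.005):
    k=L[(L[:,1]>a)&(L[:,1]<a+.005)]
    if len(k)>10: print(round(a,3),k[:,0].min().round(4),k[:,0].max().round(4),k[:,2].mean().round(4))
# ring
print((w(im,391/1.5,428/1.5,p[2]+.012)-p)@Rt, (w(im,391/1.5,298/1.5,p[2]+.012)-p)@Rt, Rt.round(4))
E
```

```text
4863 [-0.01061552 -0.07002958 -0.14274108] [ 0.01221964  0.04570756 -0.00358924]
[-0.0005426   0.11287905 -0.01310568]
-0.025 -0.0101 0.0122 -0.0119
-0.02 -0.0102 0.0118 -0.012
-0.015 -0.0103 0.0119 -0.012
-0.01 -0.0099 0.0116 -0.012
-0.005 -0.0101 0.0117 -0.012
0.0 -0.0101 0.0112 -0.012
0.005 -0.0101 0.0113 -0.012
0.01 -0.0104 0.012 -0.012
0.015 -0.0104 0.012 -0.0119
[ 0.00088867  0.02458075 -0.01203642] [ 0.00091668 -0.02586411 -0.0119614 ] [[ 3.146e-01  9.492e-01 -1.400e-03]
 [ 9.492e-01 -3.146e-01  6.000e-04]
 [ 2.000e-04 -1.500e-03 -1.000e+00]]
```

```bash
python3 - <<'E'
from h import *
from plant import arm,get_image
y=.066;d=np.array([np.cos(y),np.sin(y)]);A=np.array([.539,.2562])
p=arm.observe()["position"]
arm.move_l([p[0]-.06,p[1]+.02,.26],velocity=.25)
pre=A-.22*d
arm.movep([*pre,.26],tq(y))
arm.move_l([*pre,.046],velocity=.2)
mid=A-.165*d
arm.move_l([*mid,.046],velocity=.1)
im=get_image("wrist");np.savez("pics/w4.npz",**im);cv2.imwrite("pics/w4.png",cv2.resize(im["pixels"],(768,576)))
im=get_image("side");np.savez("pics/s4.npz",**im);crop(im,180,160,300,265,6,"pics/s4.png")
s=arm.observe();print(s["time_s"],s["position"],s["ft_force"],s["tcp_rot"],tq(y))
E
```

```text
10.65 [0.37347657 0.24513973 0.04591476] [ 0.54352009  0.27385571 -1.39652948] [-1.94421057e-04  6.83277352e-01  7.30158799e-01 -3.88893016e-04] [0.         0.68339151 0.73005209 0.        ]
```

View pics/w4.png

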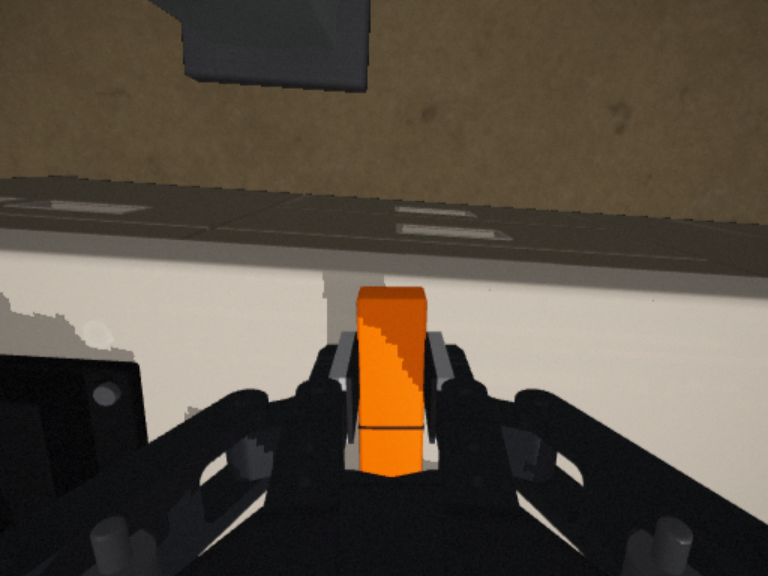

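View pics/s4.png

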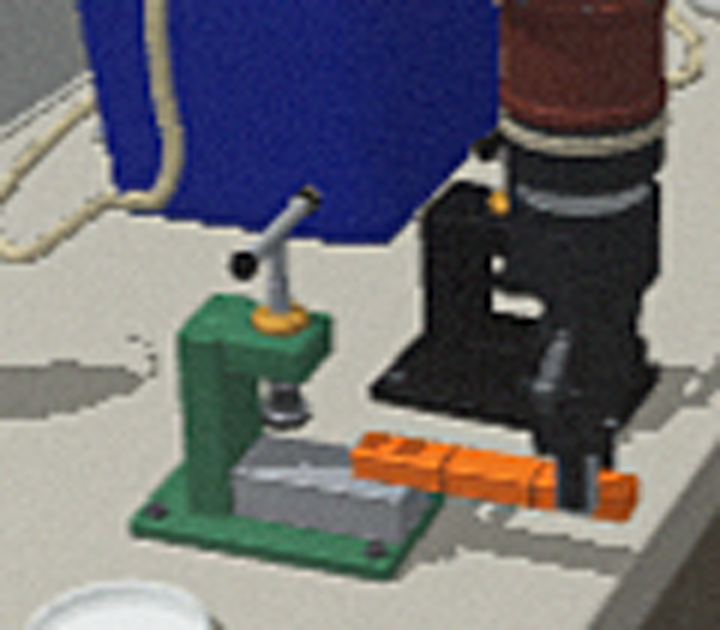

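The bar is level, its inner end has just entered over the anvil's front edge at (355,455), and it's clear above. I'll slide it in until it meets the column.

```bash
python3 - <<'E'
from h import *
from plant import arm,get_image
y=.066;d=np.array([np.cos(y),np.sin(y)]);A=np.array([.539,.2562])
t=A-.108*d
arm.move_l([*t,.046],velocity=.1)
t=A-.092*d
r=arm.move_l([*t,.046],velocity=.02,until_force=5)
s=arm.observe();p=s["position"];print(r,(p[:2]-A)@d,p,s["ft_force"],s["grip_width"],s["time_s"])
im=get_image("wrist");np.savez("pics/w5.npz",**im);cv2.imwrite("pics/w5.png",cv2.resize(im["pixels"],(768,576)))
im=get_image("side");np.savez("pics/s5.npz",**im);crop(im,180,160,300,265,6,"pics/s5.png")
E
```

```text
True -0.10104055923890512 [0.43819184 0.24934839 0.0455047 ] [ 0.54802748 -0.64705103 -0.70798493] 0.02265098893555581 11.8667
```

View pics/w5.png

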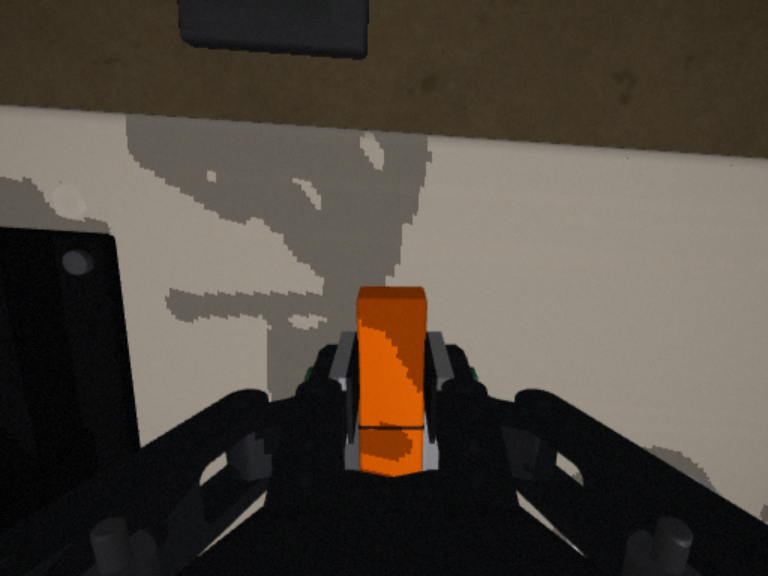

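View pics/s5.png

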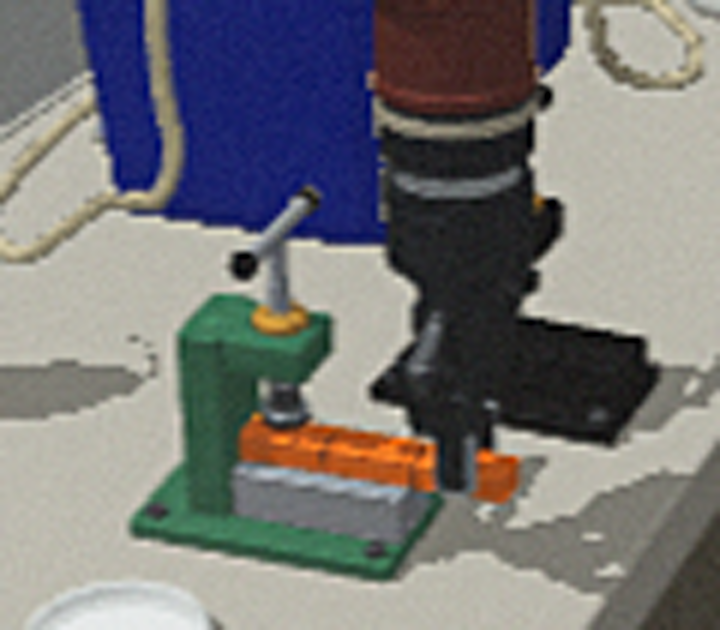

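The inner end sits at the column (240,440) at about the expected place. I'll press once more to confirm, then set it down.

```bash
python3 - <<'E'
from h import *
from plant import arm,get_image
y=.066;d=np.array([np.cos(y),np.sin(y)]);A=np.array([.539,.2562])
def st(l):
    s=arm.observe();p=s["position"];print(l,((p[:2]-A)@d).round(5),p.round(4),s["ft_force"].round(2),s["grip_width"].round(4),s["time_s"])
    return p
p=arm.observe()["position"]
r=arm.move_l([*(A-.094*d),p[2]],velocity=.015,until_force=6);p=st(r)
r=arm.move_l([*(A-.0995*d),p[2]-.005],velocity=.015,until_force=5);p=st(r)
E
```

```text
Traceback (most recent call last):
AttributeError: 'float' object has no attribute 'round'
```

```bash
cat >> h.py <<'E'
y=.066;d=np.array([np.cos(y),np.sin(y)]);A=np.array([.539,.2562])
def st(l):
    from plant import arm
    s=arm.observe();p=s["position"];print(l,"ax %.4f"%((p[:2]-A)@d),p.round(4),s["ft_force"].round(2),s["ft_torque"].round(3),"g %.4f t %.2f"%(s["grip_width"],s["time_s"]))
    return p
E
python3 - <<'E'
from h import *
from plant import arm,get_image
p=st(0)
r=arm.move_l([*(A-.094*d),p[2]],velocity=.015,until_force=6);p=st(r)
q=p[:2]+.0005*d
r=arm.move_l([*q,p[2]-.006],velocity=.015,until_force=5);p=st(r)
E
```

```text
0 ax -0.1010 [0.4383 0.2491 0.0447] [ 0.35  0.29 -0.16] [ 0.009 -0.076  0.05 ] g 0.0227 t 12.26
True ax -0.1007 [0.4386 0.249  0.0442] [-0.97  0.44  3.76] [ 0.005 -0.162  0.001] g 0.0230 t 12.54
True ax -0.1008 [0.4385 0.249  0.0438] [-1.44 -0.98  7.19] [-0.141  0.058 -0.033] g 0.0227 t 12.75
```

```bash
python3 - <<'E'
from h import *
from plant import arm,get_image
arm.command_gripper(0.06)
p=st("rel")
arm.move_l([*(A-.115*d),.27],velocity=.25)
st("up")
im=get_image("wrist");np.savez("pics/w6.npz",**im);crop(im,205,180,310,300,6,"pics/w6.png")
im=get_image("side");np.savez("pics/s6.npz",**im);crop(im,180,160,300,265,6,"pics/s6.png")
E
```

```text
rel ax -0.1013 [0.438  0.2488 0.0433] [-0.03 -0.43 -0.62] [-0.022  0.021  0.007] g 0.0598 t 13.19
up ax -0.1156 [0.4237 0.2484 0.2689] [-0.32 -0.51 -1.19] [ 0.005 -0.018  0.051] g 0.0601 t 14.25
```

View pics/w6.png

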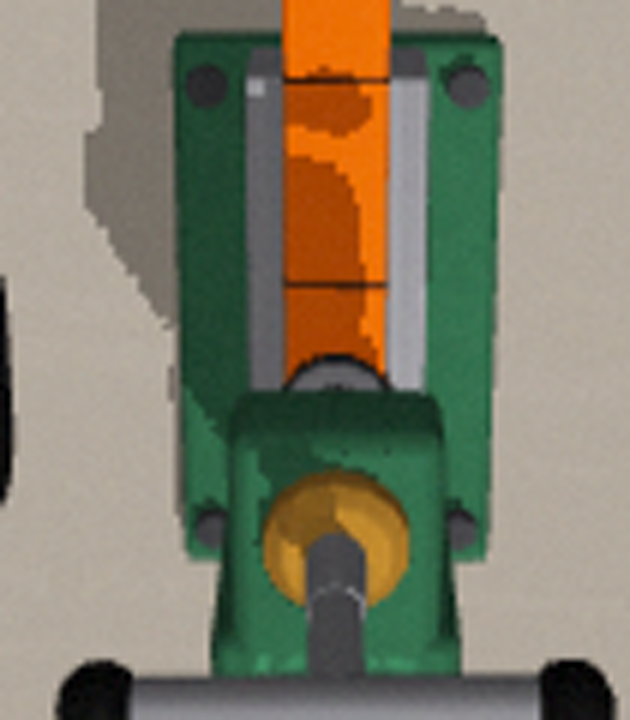

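View pics/s6.png

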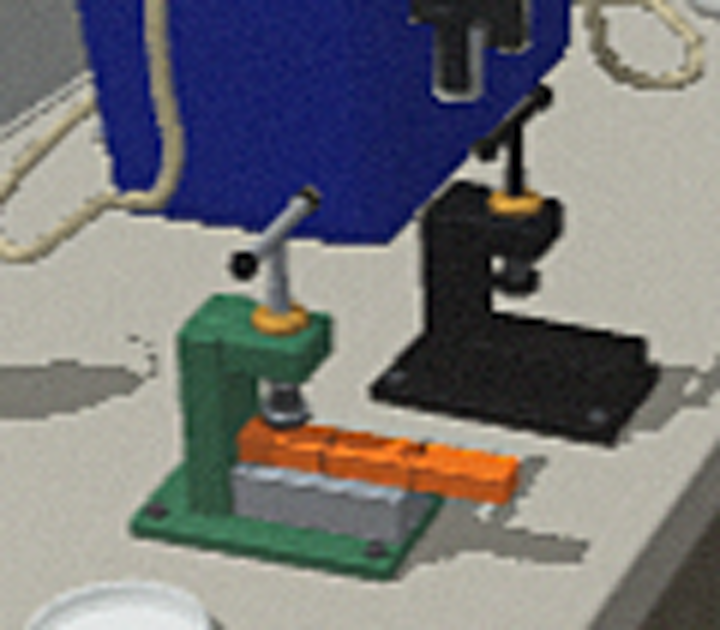

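```bash
python3 - <<'E'
from h import *
im=dict(np.load("pics/w6.npz"))
f=lambda x,y,z:w(im,205+(x+.5)/6-.5,180+(y+.5)/6-.5,z)
n=np.array([-d[1],d[0]])
for l,x,yy,z in [("r1",336,81,.056),("r2",336,285,.056),("anvF",253,76,.04),("anvFR",422,76,.04),("b1l",284,120,.056),("b1r",388,120,.056),("b2l",285,350,.056),("b2r",386,350,.056),("anL1",247,120,.04),("anR1",428,120,.04),("anL2",250,370,.04),("anR2",426,370,.04)]:
    q=f(x,yy,z)[:2]-A;print(l,(q@d*1000).round(1),(q@n*1000).round(1))
hsv=cv2.cvtColor(im["pixels"],cv2.COLOR_BGR2HSV);m=cv2.inRange(hsv,(5,170,60),(14,255,255));P=cloud(im)
ok=(m>0)&(P[...,2]>.052)&(P[...,2]<.061);q=P[ok];q=q[np.linalg.norm(q[:,:2]-A+.06*d,axis=1)<.09]
r=cv2.minAreaRect(q[:,:2].astype(np.float32));print(r,((q[:,:2]-A)@d).min(),np.degrees(y)); print(np.c_[(cv2.boxPoints(r)-A)@d,(cv2.boxPoints(r)-A)@n])
E
```

```text
r1 -75.9 0.2
r2 -26.1 0.2
anvF -72.3 -19.4
anvFR -72.3 20.4
b1l -66.6 -11.6
b1r -66.7 12.0
b2l -9.5 -11.9
b2r -9.5 12.0
anL1 -61.4 -21.0
anR1 -61.4 22.0
anL2 3.8 -21.1
anR2 3.7 22.5
((0.4744042158126831, 0.25208571553230286), (0.12295610457658768, 0.023486964404582977), 3.3145687580108643) -0.12624515539145598 3.7815214478634336
[[-0.12610679  0.01239904]
 [-0.1262982  -0.01108716]
 [-0.00334622 -0.01208924]
 [-0.00315476  0.01139696]]
```

The bar is seated: rings at -75.9 and -26.1 mm along the axis (ideal -76 and -26), lateral offset within 0.5 mm, straight. Next is the handle.

```bash
python3 - <<'E'
from h import *
from plant import arm,get_image
yaw=y+np.pi/2
j=arm.solve_ik([*A,.24],tq(yaw));print(j)
arm.movep([*A,.24],tq(yaw)); st("above")
import time
r=arm.move_l([*A,.157],velocity=.1,until_force=8);st(r)
o=[arm.observe() for _ in range(1)]
def rd(n=8):
    F=[];T=[];J=[]
    for _ in range(n):
        arm.pause(.02);s=arm.observe();F.append(s["ft_force"]);T.append(s["ft_torque"]);J.append(s["tau"][5])
    print("F",np.mean(F,0).round(2),np.std(F,0).round(2),"T",np.mean(T,0).round(3),np.std(T,0).round(3),"tau6",np.mean(J).round(4),np.std(J).round(4))
rd()
arm.command_gripper(0.005,80);rd();st("grip")
im=get_image("side");crop(im,180,130,300,265,5,"pics/s7.png")
E
```

```text
[ 0.32125404  0.42521692  0.06760153  1.21318093  0.         -1.31554229]
above ax -0.0002 [0.5388 0.2562 0.2398] [-0.64  0.21  0.41] [0.009 0.    0.006] g 0.0601 t 15.80
False ax 0.0004 [0.5394 0.2564 0.1577] [-0.28  0.13  0.2 ] [-0.004 -0.028  0.016] g 0.0601 t 16.78
F [ 0.06 -0.06  0.24] [0.54 0.3  0.27] T [-0.002 -0.007 -0.006] [0.026 0.018 0.03 ] tau6 0.0008 0.0002
F [-3.84 -0.52  5.45] [0.59 0.34 0.63] T [-0.141  0.865  0.061] [0.032 0.027 0.023] tau6 0.0565 0.001
grip ax -0.0004 [0.5386 0.2562 0.1572] [-4.3  -0.83  5.03] [-0.154  0.886  0.047] g 0.0072 t 17.57
```

View pics/s7.png

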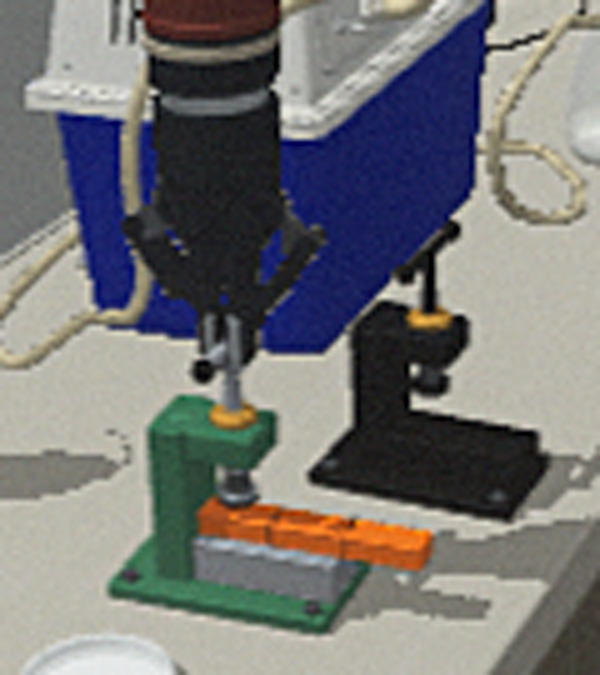

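The fingers straddle the cross bar at (222,345). Joint 6 torque gives a clean reading (sd 0.001). I'll turn in small helical steps and read it the same way each time.

```bash
cat >> h.py <<'E'
def rd(n=6):
    from plant import arm
    F=[];T=[];J=[]
    for _ in range(n):
        arm.pause(.02);s=arm.observe();F.append(s["ft_force"]);T.append(s["ft_torque"]);J.append(s["tau"][5])
    F,T=np.mean(F,0),np.mean(T,0); q=s["joint_pos"]
    print("q6 %.3f psi %.3f tau6 %.4f sd %.4f Tz %.3f F"%(q[5],q[0]-q[5],np.mean(J),np.std(J),T[2]),F.round(1),"z %.4f g %.4f t %.2f"%(s["position"][2],s["grip_width"],s["time_s"]))
    return np.mean(J)
P0=np.array([*A,.157]);YAW=y+np.pi/2
def turn(th,rate=.5,prev=None,step=.1):
    from plant import arm
    arm.move_l(P0-[0,0,.0045*th],tq(YAW-th),velocity=.0045*rate)
E
python3 - <<'E'
from h import *
from plant import arm
for th in (.15,.3,.45,.6):
    turn(th); rd()
E
```

```text
q6 -1.165 psi 1.487 tau6 -0.1172 sd 0.0323 Tz -0.172 F [-3.6 -0.7  5.4] z 0.1565 g 0.0072 t 18.10
q6 -1.015 psi 1.337 tau6 -0.1178 sd 0.0321 Tz -0.156 F [-3.6 -0.5  5.4] z 0.1559 g 0.0075 t 18.57
q6 -0.865 psi 1.187 tau6 -0.1097 sd 0.0375 Tz -0.175 F [-3.9 -0.9  5.4] z 0.1552 g 0.0077 t 19.05
q6 -0.715 psi 1.037 tau6 -0.1177 sd 0.0323 Tz -0.182 F [-3.3 -0.8  5.4] z 0.1545 g 0.0069 t 19.52
```

```bash
python3 - <<'E'
from h import *
from plant import arm
th=.6;b=[]
while th<3.9:
    th+=.1; turn(th); arm.pause(.1); print("%.2f"%th,end=" "); v=rd(4); b.append(v)
    if len(b)>3 and v-np.median(b[:4])>.05: break
E
```

```text
0.70 q6 -0.615 psi 0.937 tau6 -0.1531 sd 0.0020 Tz -0.170 F [-3.1 -1.1  5.4] z 0.1540 g 0.0074 t 19.99
0.80 q6 -0.515 psi 0.837 tau6 -0.1526 sd 0.0020 Tz -0.181 F [-3.2 -1.1  5.7] z 0.1536 g 0.0073 t 20.46
0.90 q6 -0.416 psi 0.737 tau6 -0.1522 sd 0.0019 Tz -0.156 F [-3.1 -1.   4.6] z 0.1531 g 0.0072 t 20.93
1.00 q6 -0.316 psi 0.637 tau6 -0.1514 sd 0.0026 Tz -0.148 F [-3.1 -1.4  5.4] z 0.1527 g 0.0078 t 21.39
1.10 q6 -0.216 psi 0.537 tau6 -0.1528 sd 0.0019 Tz -0.161 F [-3.3 -1.5  4.9] z 0.1523 g 0.0072 t 21.86
1.20 q6 -0.116 psi 0.437 tau6 -0.1525 sd 0.0019 Tz -0.154 F [-2.6 -1.8  5.7] z 0.1518 g 0.0076 t 22.32
1.30 q6 -0.016 psi 0.337 tau6 -0.1524 sd 0.0020 Tz -0.181 F [-2.9 -1.6  5.4] z 0.1513 g 0.0076 t 22.79
1.40 q6 0.084 psi 0.237 tau6 -0.1524 sd 0.0020 Tz -0.147 F [-2.7 -1.9  5.2] z 0.1509 g 0.0075 t 23.26
1.50 q6 0.184 psi 0.137 tau6 -0.1524 sd 0.0020 Tz -0.160 F [-2.7 -1.9  5.5] z 0.1505 g 0.0074 t 23.73
1.60 q6 0.284 psi 0.037 tau6 -0.1524 sd 0.0020 Tz -0.132 F [-3.  -2.2  5.2] z 0.1500 g 0.0075 t 24.19
1.70 q6 0.384 psi -0.063 tau6 -0.1481 sd 0.0020 Tz -0.134 F [-2.6 -2.6  5.6] z 0.1496 g 0.0074 t 24.66
1.80 q6 0.484 psi -0.163 tau6 -0.1005 sd 0.0019 Tz -0.085 F [-3.5 -2.8  6.7] z 0.1492 g 0.0078 t 25.12
```

Clean baseline of -0.1524, then a rise after touch at about 1.69 rad. I'll continue in small steps to +0.18.

```bash
python3 - <<'E'
from h import *
from plant import arm
for th in (1.9,1.98,2.03,2.06,2.09):
    turn(th,.3); arm.pause(.12); print("%.2f"%th,end=" "); v=rd(4); print("added",v+.1524)
    if v+.1524>.165: break
E
```

```text
1.90 q6 0.584 psi -0.263 tau6 -0.0500 sd 0.0011 Tz -0.030 F [-3.8 -2.7  7.3] z 0.1489 g 0.0069 t 25.61
added 0.10238643232975156
1.98 q6 0.664 psi -0.343 tau6 0.0031 sd 0.0013 Tz -0.006 F [-3.7 -3.4  8.1] z 0.1486 g 0.0072 t 26.06
added 0.15546835287119612
2.03 q6 0.714 psi -0.393 tau6 0.0755 sd 0.0010 Tz 0.073 F [-3.6 -3.7  8.8] z 0.1484 g 0.0075 t 26.49
added 0.22786901295427234
```

The reading is +0.228 N m at most, and the slope since touch suggests about 0.19. Both are inside the firm window, so I'll let go, retreat and check.

```bash
python3 - <<'E'
from h import *
from plant import arm,get_image
arm.command_gripper(0.05)
p=st("rel")
arm.move_l([p[0],p[1],.26],velocity=.15)
arm.movep([*(A-.115*d),.27],tq(y))
st("up")
im=get_image("wrist");np.savez("pics/w8.npz",**im);cv2.imwrite("pics/w8.png",cv2.resize(im["pixels"],(768,576)))
crop(im,205,170,310,300,4.5,"pics/w8c.png")
im=get_image("side");np.savez("pics/s8.npz",**im);crop(im,180,160,300,265,6,"pics/s8.png")
im=get_image("top");cv2.imwrite("pics/t8.png",im["pixels"])
E
```

```text
rel ax 0.0001 [0.539  0.2563 0.1478] [0.11 0.25 0.91] [ 0.053 -0.006  0.04 ] g 0.0501 t 26.98
up ax -0.1155 [0.4237 0.2486 0.2697] [-0.09 -0.07  0.46] [ 0.037 -0.009 -0.027] g 0.0500 t 28.41
```

View pics/w8c.png

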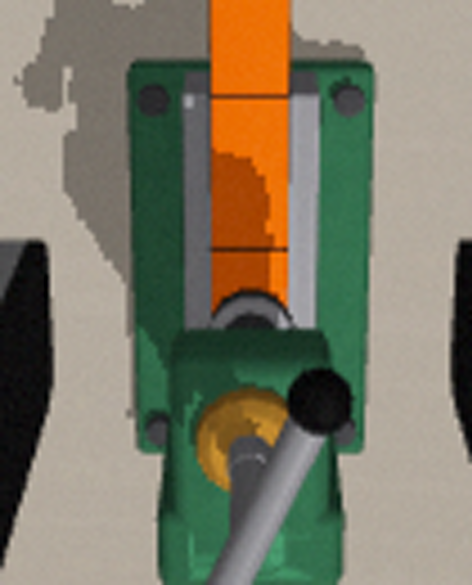

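View pics/s8.png

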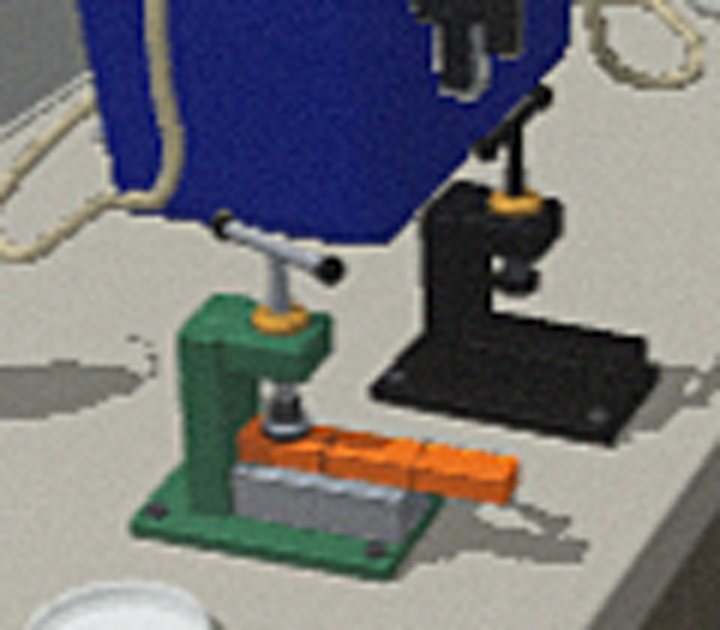

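View pics/t8.png

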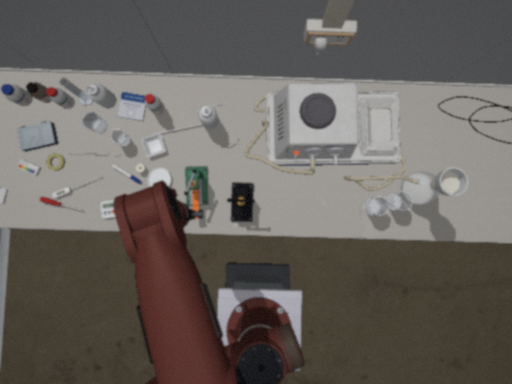

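```bash
python3 - <<'E'
from h import *
from plant import arm
im=dict(np.load("pics/w8.npz"));q=w(im,205+320/4.5,170+400/4.5,.163)[:2]-A-[0,.0006];a=np.arctan2(q[1],q[0]);print(q,a-YAW, a-YAW+np.pi)
f=lambda x,yy,z:w(im,205+x/4.5,170+yy/4.5,z)[:2]-A
for x,yy in [(250,97),(250,249)]: print(f(x,yy,.056)@d, f(x,yy,.056)@[-d[1],d[0]])
arm.job_done(); 
E
```

```text
[-0.03733088  0.01357196] 1.1560939166312945 4.297686570221088
-0.07528026973242441 0.0007823663662324537
-0.025564236754519406 0.0007349301412910093
the job is handed in; nothing more can be done
```

The orange bar is clamped in the green clamp and the job is handed in, at about 28.5 s of the 72 s allowed.

- **Seating:** The bar was slid in level to the column, set down and released. Its rings then read -75.9 and -26.1 mm from the screw axis, against an ideal -76 and -26. It was centred to about 0.5 mm and straight.
- **Clamping:** I turned the T-handle clockwise in one grasp. The torque was steady until the pad touched at about 1.69 rad, and I stopped at 2.03 rad. The last reading was +0.228 N m. My final steps were smaller and slower, so that reading may include less reverse drag than the baseline. By the slope, the real added torque is about 0.19 to 0.23 N m (roughly 40 to 50 N), inside the firm range.
- **After letting go:** The pad rests on the bar, and the handle stays at about 1.99 rad.
- **Bar position at the end:** The rings read -75.3 and -25.6 mm, about 0.5 mm different from before, which is within the 2 mm calibration.
- **Surroundings:** The beakers and marker look unmoved in the top view. The arm partly covers the petri dish and timer there, but the gripper never went near either of them. The gripper was clear of everything at hand-in.

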